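Clear and tuck a teak board under the weighted arm

TASK

Using the yellow scraper, wipe the three coconut-shell chips off the pale teak board into the steel trough beside it, without touching the chips with the fingers, then stand the scraper back where it was. Then slide the board squarely in on top of the dark pile, under the weighted wire arm, until it nudges the red sliding stop back by a few millimetres (never over a centimetre), and leave the arm resting on it, with the vati and the mug left where they are.

Things in the scene. Friction and masses are not known exactly. Their poses are not given: they have to be found in the camera images.
- holder: Teak board holder, fixed, 476 x 156 mm. Origin on the table below the line where loading deck and well meet, on the centre line; z up, x (X) the direction in which boards are pushed in, y (Y) across. Deck: flat, top 45 mm above the table, X -240 to 0, Y -68 to +68 mm, no side walls. The steel trough lies along its -Y side; the well with the pile is at X 0 to 166; the arm's hinge at X 215.
- presser (a joint): Weighted wire arm: two 8 mm steel rods at Y +-20 mm with a brass weight, 0.18 to 0.30 kg, hinged at the holder's far end, 90 mm above the table, reaching back to the deck. 0 rad when resting on the dark pile, growing as it lifts; about 0.07 with one more board under it. Swings freely and falls back when let go. A board pushed along the deck runs under its lip and lifts it by itself (5 to 15 N).
- stop (a joint): Red sliding stop, a plate 100 mm wide and 13 mm high just above the pile. 0 m where it stands at the start, growing as it is shoved in +X, up to 0.03. Held by friction: stays where left, takes about 6 N more push to move. Where its face stands at the start is not measured: anywhere from X 125 to 160 mm, new each time; find it by touch or by eye.
- board_c (a point): Pale teak board, loose, 160 (its x) x 130 (its y) x 10 mm thick, about 0.16 kg, lying flat on the loading deck with the chips on it, its x roughly along X. The point is its centre, 5 mm above its underside.
- scraper_c (a point): Yellow silicone scraper block, loose, standing upright on the table off the deck's -X end. Lower block 150 (its x) x 24 (its y) x 24 mm high; above it a grip 90 x 18 x 48 mm high, in all 72 mm high. The point is its centre, 36 mm above its underside.
- scraper: The same scraper; origin at the centre of its underside.
- chip1: Dark brown coconut-shell chip, 26 x 22 x 12 mm, lying loose on the pale board within 65 mm of its middle along x and 50 mm along y; origin at the centre of its underside.
- chip2: As chip1.
- chip3: As chip1.
- pile_top_c (a point): Centre of the uppermost dark board of the pile (two loose boards like the pale one) in the well, 5 mm above its underside.
- well_c (a point): Fixed point at the middle of the well, 38 mm above the table. Well: X 0 to 166, Y -68 to +68 mm, walls as high as the deck, the pile's top about 1.5 mm below the deck.
- presser_foot (a point): Foot of the arm (underside of the rods' bend), which bears on the pile at X 65 mm. From here the upturned lip slopes up at 20 degrees towards the deck, to its tip at X 10 mm, its underside about 18 mm above the deck.
- trough_c (a point): Middle of the trough's floor, 4 mm above the table. Steel chip trough: 240 mm along X, Y -68 to -163 mm; outer wall 50 mm high, end walls 40 mm; the deck's side is its inner wall
- vati: Steel vati (bowl), 96 mm across, 45 mm high, a bystander; origin under its centre.
- mug: Blue mug, 80 mm across, 90 mm high, a bystander; origin under its centre.
Things that resemble listed ones, but are neither listed nor needed, are in the scene too. Of the things that look like the scraper, the smaller one is meant.

How it is judged:
On the way, in this order (a step that is already met when the one before it is completed fails the run):
1. The scraper pushes a chip ((contact force between scraper and chip1 above 0.02 N or contact force between scraper and chip2 above 0.02 N or contact force between scraper and chip3 above 0.02 N)).
2. All three chips lie in the trough (y of chip1 in the frame of holder between -0.166 and -0.066 m and z of each of chip1, chip2, chip3 in the frame of holder below 0.042 m and x of chip1 in the frame of holder between -0.242 and 0.002 m and y of chip2 in the frame of holder between -0.166 and -0.066 m and x of chip2 in the frame of holder between -0.242 and 0.002 m and y of chip3 in the frame of holder between -0.166 and -0.066 m and x of chip3 in the frame of holder between -0.242 and 0.002 m), for 0.2 s.
3. The board is tucked under the arm, against the stop (value of joint stop between 0.001 and 0.012 m and x of board_c in the frame of holder above 0.035 m and y of board_c in the frame of holder between -0.02 and 0.02 m and angle between the x axis of board_c and the x axis of holder, either way round below 0.12 rad and angle between board_c's own z axis and vertical below 0.06 rad and z of board_c in the frame of holder between 0.044 and 0.056 m and value of joint presser between 0.045 and 0.11 rad), for 0.2 s.
At the end, for the whole second after the job is handed in: Chips in the trough. Board flat, square (0.12 rad), within 20 mm of the centre line, centre past X = 35 mm, arm resting on it (0.045 to 0.11 rad), stop nudged back 1 to 12 mm. Top dark board within 12 mm of its place. Scraper upright within 60 mm of its start (all of step 2 and all of step 3 and horizontal distance between pile_top_c and well_c below 0.012 m and height (world z) of pile_top_c below 0.045 m and distance of scraper_c from where it was at the start of the episode below 0.06 m and angle between scraper_c's own z axis and vertical below 0.15 rad); the robot touches nothing.
It fails at once if The fingers touch a chip (contact force between the fingers and chip1 above 0.3 N or contact force between the fingers and chip2 above 0.3 N or contact force between the fingers and chip3 above 0.3 N).
It fails at once if The stop is shoved back over 12 mm (value of joint stop above 0.012 m).
It fails at once if The vati or the mug is moved over 30 mm (distance of any of vati, mug from where it was at the start of the episode above 0.03 m).
It also fails if it takes over 67 s, if anything falls off the work surface, if the arm or the gripper's body presses on something with over 40 N, if the wrist force passes 120 N, or if a joint passes its speed limit or range.

ROBOT

A 6-joint arm with a two-finger parallel gripper is mounted at the origin on the work surface. World frame = base frame: x ahead of the robot, y to its left, z up, the work surface at z = 0. Lengths are in m, angles in rad, forces in N, time in s.
With the tool pointing down it reaches from about 0.35 to 0.775 m from the base axis. Payload 5.5 kg.
Tool frame: the origin (TCP) lies midway between the tips of the shut fingers; the grasp point (between the pads) lies 19 mm behind it (grasp_offset is the distance from the TCP to the grasp point, in m); z points along the fingers, y is the line along which they close (so a half turn about z gives the same grasp; the last joint's range is limited). The gripper opens to 85 mm and grips with 20 to 120 N. Pads are 22 mm wide; open, the fingers measure 114 mm over their backs; the gripper's body (76 mm by 85 mm) begins 54 mm behind the grasp point. The pads swing forward as they close: fully open they stand 13 mm farther back than shut.
Start: joints at [-1.253, 0.313, 0.046, 1.304, 0, 1.431], TCP at [0.254, -0.516, 0.231] pointing down, gripper open.
Joint ranges: [-2.76, 2.76], [-0.86, 1.69], [-1.03, 1.26], [-2.2, 2.34], [-1.47, 1.5], [-3.14, 3.14]. Speed limits (rad/s): [2.57, 2.57, 3.14, 3.14, 3.14, 3.14].

INTERFACE

Orientations are given as a unit quaternion [x, y, z, w].
In Python, from workcell import state, read_camera, sign_off, grasp_offset gives the robot as it stands.
- The arm moves only by the tool servo_tool, never from a script. Its arguments are lists of equal length, an entry for each row: "offset": the shift along the world's x, y, z in cm, a list of three; "angular": the turn, a rotation vector about the world's x, y, z in degrees, a list of three. A call has 1 to 12 rows; each row is the pose to reach, as a shift and turn from the pose commanded when the call began; what a row does not reach only later rows make up. A row lasts 1/12 s, in which the tool goes at most 41.7 mm and 7.16 degrees, less where a joint would pass 70% of its speed; a pose out of reach is approached as far as the arm can. A call with a gripper value outside its range is refused whole. "jaw" is the opening, from 0 (shut) to 1 (fully open), set as the call begins (left out, the last holds). The fingers move at their own pace and stop on an object; the grip force is fixed at half the most. Time passes only in rows, so rows that repeat a pose let the fingers close. It gives the time, the measured TCP pose, the force, the opening and the grip force at its end, in the units of the state.
- state(): the state, without advancing time (a new reading comes with each control period).
- read_camera(name): name is "scene" or "side" or "wrist"; returns a dict with "color" (420x560x3 uint8, blue, green, red), "fovy" (degrees; the focal length in pixels is half the picture's height over the tangent of half this angle, whatever the lens; pixels are square), "cx", "cy" (the principal point, pixels), "extrinsics" (4x4, takes a point from world to camera coordinates). Camera axes: x right, y down, z forward; pixel columns grow to the right and rows downward; lengths in m; the calibration is good to about 2 mm. A picture is of the moment at which its call begins. There is no depth.
- sign_off(): hands the job in; it is judged then, once.
The state is a dict: "clock": time; "joint_positions": joint angles; "qd": joint speeds; "joint_efforts": joint torques, N m; "tcp_pos": TCP position; "ee_rot": TCP orientation; "ft_force": force on the tool from outside, world axes, zero at the start; "ft_torque": the same for the moment, N m; "opening": opening from 0.0 (shut) to 1.0 (fully open); "grasp_force": force on a finger pad.
Only numpy, scipy, OpenCV 4.12 (cv2) and the standard library are available. Lean on these libraries where they do the work, as an engineer would, in place of code of your own. Each camera call takes 0.05 s, during which the arm holds its last target. There are 200 camera calls.

## Working session

There is one attempt and no reset: what is moved stays moved. The work goes in short steps, Python scripts to look and compute and a tool call to move; the robot and the scene stay as the last step left them, time stands still between calls to the robot, and variables do not carry over. Pictures are saved under pics/ and viewed, at most 10 in all, crops included, and the job is handed in when it is done.

Besides the shell and the picture viewer there is one more tool, called after "Emit:" as a command line: name --argument value ..., lists and objects as JSON in quotes. servo_tool: Moves the arm, as the interface text tells. Its arguments: {"type":"object","properties":{"offset":{"type":"array"},"angular":{"type":"array"},"jaw":{"type":"number"}},"required":["offset","angular"]}

```bash
mkdir -p pics
cat > h.py <<'E'
import numpy as np, cv2
from workcell import state, read_camera, sign_off, grasp_offset
def cam(n,save=None):
    c=read_camera(n)
    c['color']=np.ascontiguousarray(c['color'])
    if save: cv2.imwrite('pics/'+save,c['color'])
    c['f']=c['color'].shape[0]/2/np.tan(np.radians(c['fovy'])/2)
    return c
def ray(c,u,v):
    E=np.array(c['extrinsics']);R,t=E[:3,:3],E[:3,3]
    return -R.T@t, R.T@np.array([(u-c['cx'])/c['f'],(v-c['cy'])/c['f'],1])
def onz(c,u,v,z):
    o,d=ray(c,u,v); return o+d*(z-o[2])/d[2]
def proj(c,p):
    E=np.array(c['extrinsics']);q=E[:3,:3]@np.array(p)+E[:3,3]
    return q[:2]/q[2]*c['f']+[c['cx'],c['cy']]
E
python3 - <<'E'
from h import *
s=state();print(s['clock'],s['tcp_pos'],s['ee_rot'],s['ft_force'],grasp_offset)
a=cam('scene','sc0.png');b=cam('side','si0.png')
for c in(a,b):print(c['fovy'],ray(c,280,210))
E
```

```text
0.0 [ 0.25396427 -0.51529953  0.23040799] [ 9.73914170e-01  2.26914832e-01 -8.99582317e-05 -9.16539229e-04] [-0.53623867  0.01928853 -0.48636216] 0.0187
44.95948753329131 (array([ 1.35697966, -1.09823821,  1.17663325]), array([-0.47218785,  0.6207521 , -0.62595325]))
45.79757743451013 (array([0.47701954, 0.95604169, 1.13576672]), array([ 0.06247204, -0.68692917, -0.72404247]))
```

View pics/sc0.png

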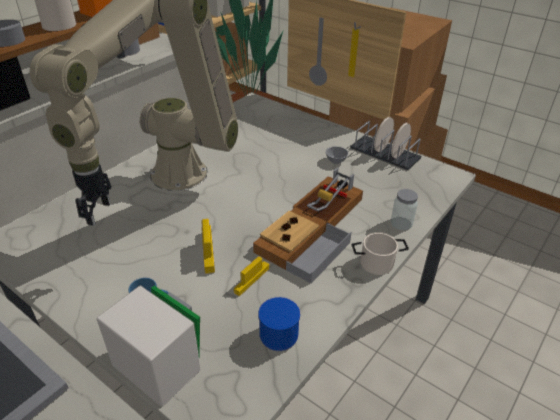

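View pics/si0.png

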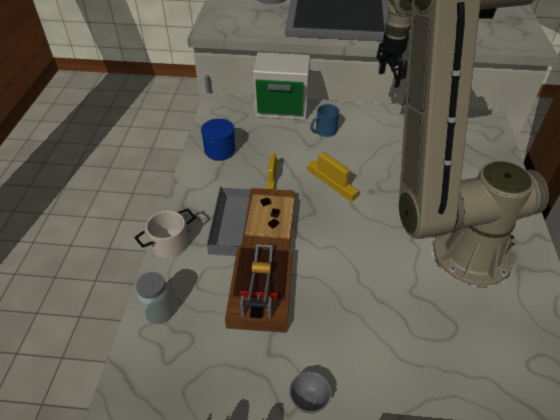

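The scene view shows the pale board with chips at (290,232), the holder running up-right and the trough at (320,248). Yellow scrapers stand at (208,245) and (252,273). In the side view the holder is at (265,255), with scrapers at (272,172) and (333,176).

Run:
```python
from h import *
a=cv2.imread('pics/sc0.png')[165:305,190:380];b=cv2.imread('pics/si0.png')[145:335,205:365]
A=cv2.resize(a,None,fx=2.2,fy=2.2,interpolation=cv2.INTER_CUBIC)
A=cv2.resize(a,(400*190//190,295),interpolation=cv2.INTER_CUBIC)
B=cv2.resize(b,(400,475),interpolation=cv2.INTER_CUBIC)
o=np.zeros((475,800,3),np.uint8);o[:295,:400]=A;o[:,400:]=B
cv2.imwrite('pics/crop.png',o)
ca=cam('scene');cb=cam('side')
for n,c in(('sc',ca),('si',cb)):
  hsv=cv2.cvtColor(c['color'],cv2.COLOR_BGR2HSV)
  for nm,lo,hi in(('yel',(22,150,90),(34,255,255)),('pale',(8,60,120),(22,190,255)),('red',(0,190,90),(5,255,255)),('blue',(105,150,50),(125,255,255))):
    m=cv2.inRange(hsv,lo,hi)
    for k in cv2.findContours(m,cv2.RETR_EXTERNAL,cv2.CHAIN_APPROX_NONE)[0]:
      x,y,w,h=cv2.boundingRect(k)
      if cv2.contourArea(k)>(8 if nm=='red' else 80) and 180<x+w/2<380 and y>100:
        r=cv2.minAreaRect(k);q=cv2.boxPoints(r).round(0).astype(int).tolist()
        print(n,nm,(x,y,w,h),cv2.contourArea(k),q)
        z={'yel':0.012,'pale':0.055,'red':.055,'blue':.05}[nm]
        print('   ',[onz(c,*p,z)[:2].round(3).tolist() for p in q])
```

```text
sc yel (234, 256, 35, 39) 549.0 [[227, 284], [260, 254], [271, 266], [238, 296]]
    [[0.574, -0.336], [0.569, -0.168], [0.632, -0.19], [0.633, -0.352]]
sc yel (202, 219, 13, 54) 423.5 [[200, 219], [210, 218], [214, 272], [205, 273]]
    [[0.285, -0.162], [0.309, -0.135], [0.506, -0.323], [0.487, -0.344]]
sc pale (253, 238, 25, 15) 104.0 [[253, 242], [256, 236], [278, 248], [275, 253]]
    [[0.544, -0.173], [0.533, -0.144], [0.626, -0.145], [0.633, -0.17]]
sc pale (260, 209, 59, 42) 1263.0 [[260, 234], [294, 199], [320, 225], [286, 260]]
    [[0.537, -0.128], [0.512, 0.096], [0.668, 0.034], [0.679, -0.173]]
sc red (339, 191, 8, 6) 10.5 [[339, 193], [340, 190], [347, 194], [346, 196]]
    [[0.62, 0.228], [0.613, 0.246], [0.647, 0.241], [0.65, 0.229]]
sc blue (259, 298, 41, 52) 1701.5 [[259, 298], [299, 298], [299, 349], [259, 349]]
    [[0.71, -0.344], [0.802, -0.272], [0.906, -0.416], [0.823, -0.481]]
si yel (266, 153, 9, 36) 157.5 [[266, 188], [267, 153], [274, 153], [273, 188]]
    [[0.629, -0.204], [0.646, -0.38], [0.621, -0.383], [0.606, -0.206]]
si yel (308, 152, 51, 49) 1067.0 
[... 465 characters left out ...]
 [249, 193], [280, 197], [276, 237]]
    [[0.661, 0.035], [0.673, -0.132], [0.576, -0.124], [0.572, 0.038]]
si red (271, 293, 7, 5) 15.0 [[270, 295], [272, 291], [277, 294], [275, 297]]
    [[0.567, 0.235], [0.563, 0.222], [0.55, 0.23], [0.554, 0.24]]
si red (256, 292, 8, 4) 14.0 [[256, 292], [263, 292], [263, 295], [256, 295]]
    [[0.604, 0.229], [0.586, 0.227], [0.585, 0.237], [0.603, 0.238]]
si red (240, 291, 8, 5) 22.0 [[240, 291], [247, 291], [247, 295], [240, 295]]
    [[0.646, 0.23], [0.628, 0.228], [0.626, 0.241], [0.644, 0.242]]
si blue (201, 119, 33, 41) 1035.0 [[201, 119], [233, 119], [233, 159], [201, 159]]
    [[0.901, -0.502], [0.785, -0.514], [0.749, -0.293], [0.856, -0.282]]
```

View pics/crop.png

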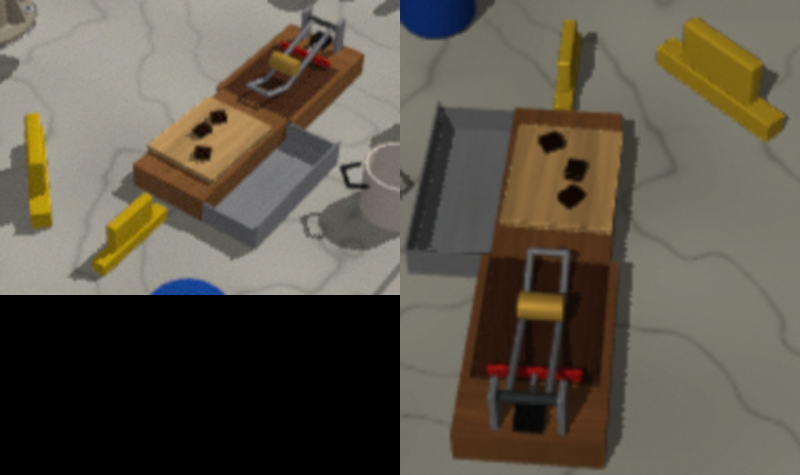

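The crop shows the smaller scraper right off the deck's -X end, three chips on the pale board and the red stop behind the brass weight. The larger lookalike lies further left in the scene view.

Run:
```python
from h import *
a=cam('scene');b=cam('side')
L=lambda p:(p[0]*190/400+190,p[1]*140/295+165)
R=lambda p:((p[0]-400)/2.5+205,p[1]/2.5+145)
def pr(n,c,f,z,*ps):
  print(n,[onz(c,*f(p),z)[:2].round(3).tolist() for p in ps])
pr('deck/holder si .045',b,R,.045,(514,108),(622,113),(605,440),(453,430))
pr('holder sc .045',a,L,.045,(136,160),(204,195),(362,60),(295,25))
pr('board si .055',b,R,.055,(514,125),(622,130),(612,232),(502,228))
pr('board sc .055',a,L,.055,(150,148),(208,180),(272,137),(213,103))
pr('chips si .067',b,R,.067,(551,142),(575,169),(571,196))
pr('chips sc .067',a,L,.067,(218,116),(202,130),(202,153))
pr('scr base ends sc z.0',a,L,.0,(96,271),(106,270),(167,215))
pr('scr base top sc z.024',a,L,.024,(95,262),(155,203),(167,209),(105,265))
pr('scr grip top sc z.072',a,L,.072,(108,228),(113,231),(148,197),(153,200))
pr('scr grip top si z.072',b,R,.072,(566,22),(578,22))
pr('scr base  si z.024',b,R,.024,(555,97),(573,97))
pr('stop si .055',b,R,.055,(488,372),(582,377))
print(proj(b,[.61,-.27,.072]))
```

```text
deck/holder si .045 [[0.673, -0.164], [0.536, -0.169], [0.517, 0.301], [0.67, 0.304]]
holder sc .045 [[0.537, -0.158], [0.669, -0.154], [0.682, 0.291], [0.53, 0.307]]
board si .055 [[0.667, -0.124], [0.533, -0.129], [0.532, 0.037], [0.658, 0.043]]
board sc .055 [[0.544, -0.131], [0.66, -0.133], [0.68, 0.011], [0.555, 0.021]]
chips si .067 [[0.616, -0.088], [0.583, -0.046], [0.583, -0.003]]
chips sc .067 [[0.59, -0.013], [0.59, -0.056], [0.623, -0.1]]
scr base ends sc z.0 [[0.613, -0.341], [0.624, -0.331], [0.623, -0.187]]
scr base top sc z.024 [[0.616, -0.345], [0.608, -0.197], [0.63, -0.196], [0.631, -0.34]]
scr grip top sc z.072 [[0.618, -0.316], [0.628, -0.316], [0.623, -0.231], [0.633, -0.232]]
scr grip top si z.072 [[0.622, -0.306], [0.606, -0.308]]
scr base  si z.024 [[0.626, -0.212], [0.603, -0.214]]
stop si .055 [[0.644, 0.239], [0.547, 0.235]]
[273.72960182 161.19333463]
```

Emit:
servo_tool --offset '[[3,2,0],[6,4,0],[9.5,6,0],[13,8.5,0],[16.5,11,0],[20,13.5,0],[23.5,16,0],[27,18.5,0],[30.5,21,0],[33.5,23,0],[36.5,24.5,0],[36.5,24.5,0]]' --angular '[[0,0,5],[0,0,11],[0,0,17],[0,0,23],[0,0,29],[0,0,35],[0,0,41],[0,0,47],[0,0,53],[0,0,59],[0,0,64],[0,0,64]]' --jaw 1

```text
clock: 1.3
tcp_pos: [0.624, -0.2665, 0.2298]
ee_rot: [0.702, 0.712, 0.001, -0.0]
ft_force: [-1.0, -0.2, 0.2]
opening: 1.003
grasp_force: 0.0
```

Run:
```python
from h import *
from scipy.spatial.transform import Rotation as Ro
s=state();print(s['clock'],s['tcp_pos'],Ro.from_quat(s['ee_rot']).as_matrix().round(3).tolist(),s['joint_positions'])
c=cam('wrist','w1.png')
hsv=cv2.cvtColor(c['color'],cv2.COLOR_BGR2HSV);m=cv2.inRange(hsv,(22,150,60),(34,255,255))
for k in cv2.findContours(m,cv2.RETR_EXTERNAL,cv2.CHAIN_APPROX_NONE)[0]:
  if cv2.contourArea(k)>300:
    q=cv2.boxPoints(cv2.minAreaRect(k));print(q.round().tolist(),[[onz(c,*p,z)[:2].round(4).tolist() for p in q] for z in(.024,.072)])
```

```text
1.3 [ 0.62398843 -0.2664713   0.22980336] [[-0.014, 1.0, 0.001], [1.0, 0.014, 0.002], [0.002, 0.001, -1.0]] [-0.52274427  0.52617489  0.36445328  1.40866729  0.00215739  1.03422035]
[[262.0, 106.0], [285.0, 106.0], [285.0, 247.0], [262.0, 247.0]] [[[0.6034, -0.1951], [0.6258, -0.1948], [0.6283, -0.3431], [0.6031, -0.3434]], [[0.606, -0.1952], [0.6254, -0.1949], [0.6275, -0.3227], [0.6058, -0.323]]]
[[-44.0, 139.0], [7.0, 78.0], [171.0, 216.0], [120.0, 277.0]] [[[0.2972, -0.2312], [0.3599, -0.1732], [0.5063, -0.309], [0.4437, -0.3816]], [[0.3421, -0.2263], [0.3961, -0.1763], [0.5223, -0.2934], [0.4684, -0.3559]]]
```

View pics/w1.png

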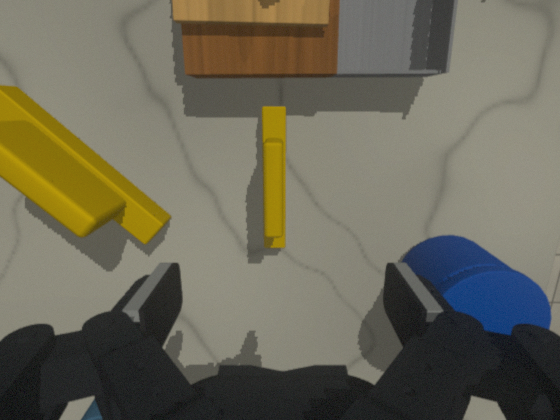

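The wrist view shows the small scraper upright at (274,177), axis vertical in the picture, with the deck end at row 75 and the mug clear at (475,290).

Emit:
servo_tool --offset '[[-0.9,-0.3,-2],[-0.9,-0.3,-5],[-0.9,-0.3,-9],[-0.9,-0.3,-13],[-0.9,-0.3,-16],[-0.9,-0.3,-18],[-0.9,-0.3,-19],[-0.9,-0.3,-19.4],[-0.9,-0.3,-19.4]]' --angular '[[0,0,-0.8],[0,0,-0.8],[0,0,-0.8],[0,0,-0.8],[0,0,-0.8],[0,0,-0.8],[0,0,-0.8],[0,0,-0.8],[0,0,-0.8]]'

```text
clock: 2.1
tcp_pos: [0.6095, -0.2743, 0.0372]
ee_rot: [0.711, 0.703, -0.0, -0.0]
ft_force: [-0.0, -0.5, -0.4]
opening: 0.999
grasp_force: 0.0
```

Emit:
servo_tool --offset '[[0,0,0],[0,0,0],[0,0,0],[0,0,0],[0,0,0],[0,0,0],[0,0,0],[0,0,0]]' --angular '[[0,0,0],[0,0,0],[0,0,0],[0,0,0],[0,0,0],[0,0,0],[0,0,0],[0,0,0]]' --jaw 0

```text
clock: 2.77
tcp_pos: [0.6106, -0.2741, 0.0381]
ee_rot: [0.711, 0.704, 0.0, 0.001]
ft_force: [0.3, 0.2, 5.0]
opening: 0.202
grasp_force: 58.9
```

Emit:
servo_tool --offset '[[0,0,1.5],[0,0,4],[0,0,7],[0,0,10],[-2,2,10.5],[-4,5,10.5],[-6,9,10.5],[-6.4,13,10.5],[-6.4,17,10.5],[-6.4,20,10.5],[-6.4,22,10.5],[-6.4,22,10.5]]' --angular '[[0,0,0],[0,0,0],[0,0,0],[0,0,0],[0,0,0],[0,0,0],[0,0,0],[0,0,0],[0,0,0],[0,0,0],[0,0,0],[0,0,0]]'

```text
clock: 3.77
tcp_pos: [0.5449, -0.0497, 0.1419]
ee_rot: [0.709, 0.705, 0.0, -0.001]
ft_force: [-1.4, 0.3, -1.2]
opening: 0.207
grasp_force: 59.0
```

Run:
```python
from h import *
s=state();print(s['clock'],s['tcp_pos'],s['ee_rot'],s['grasp_force'],s['opening'])
w=cam('wrist','w2.png')['color']
c=cam('scene');sc=cv2.resize(c['color'][150:290,220:370],(400,373),interpolation=cv2.INTER_CUBIC)
o=np.zeros((420,800,3),np.uint8);o[:300,:400]=cv2.resize(w,(400,300));o[:373,400:]=sc
cv2.imwrite('pics/m2.png',o)
```

```text
3.7667 [ 0.54487432 -0.04966614  0.14189215] [ 7.08905507e-01  7.05302382e-01  4.02886609e-05 -1.23732349e-03] 58.98981213569641 0.20728381878099558
```

View pics/m2.png

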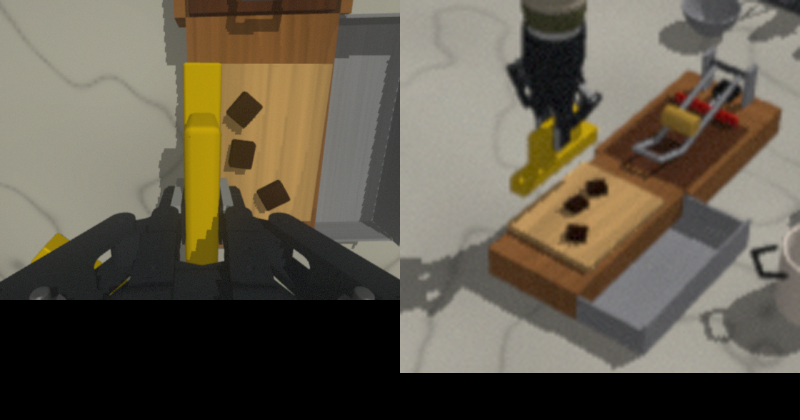

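The wrist half shows the scraper's block at columns 185-221 with all three chips to its right (left edges about 226-256), and the scene half confirms it is hovering clear.

Run:
```python
from h import *
c=cam('wrist');k=1.4
for n,z,ps in(('chipL',.055,[(228,108),(229,150),(256,190)]),('chips c',.067,[(244,109),(242,154),(273,194)]),('board',.055,[(222,64),(332,64),(316,222)]),('deckedge',.045,[(341,25),(318,228)]),('deckL',.045,[(187,20)])):
  print(n,[onz(c,u*k,v*k,z)[:2].round(3).tolist() for u,v in ps])
```

```text
chipL [[0.57, -0.011], [0.572, -0.052], [0.601, -0.095]]
chips c [[0.583, -0.01], [0.583, -0.052], [0.615, -0.093]]
board [[0.564, 0.028], [0.662, 0.027], [0.667, -0.133]]
deckedge [[0.67, 0.061], [0.676, -0.147]]
deckL [[0.534, 0.066]]
```

Emit:
servo_tool --offset '[[0,0,-1.5],[0,0,-3],[0,0,-4],[0,0,-4.5],[0,0,-4.5]]' --angular '[[0,0,0],[0,0,0],[0,0,0],[0,0,0],[0,0,0]]'

```text
clock: 4.33
tcp_pos: [0.5451, -0.0545, 0.0958]
ee_rot: [0.711, 0.703, -0.001, -0.001]
ft_force: [-0.8, 1.2, -0.1]
opening: 0.207
grasp_force: 59.1
```

Emit:
servo_tool --offset '[[1,0,-0.1],[2,0,-0.1],[3,0,-0.1],[4,0,-0.1],[5,0,-0.1],[6,0,-0.1],[7,0,-0.1],[8,0,-0.1],[9,0,-0.1],[10,0,-0.1],[11,0,-0.1],[12,0,-0.1]]' --angular '[[0,0,0],[0,0,0],[0,0,0],[0,0,0],[0,0,0],[0,0,0],[0,0,0],[0,0,0],[0,0,0],[0,0,0],[0,0,0],[0,0,0]]'

```text
clock: 5.33
tcp_pos: [0.6681, -0.0541, 0.0972]
ee_rot: [0.711, 0.704, 0.001, 0.001]
ft_force: [-0.3, -0.4, -1.6]
opening: 0.203
grasp_force: 59.0
```

Emit:
servo_tool --offset '[[1,0,0],[2,0,0],[3,0,0],[4,0,0],[4,0,0],[4,0,0]]' --angular '[[0,0,0],[0,0,0],[0,0,0],[0,0,0],[0,0,0],[0,0,0]]'

```text
clock: 5.83
tcp_pos: [0.7071, -0.054, 0.0966]
ee_rot: [0.711, 0.704, 0.0, 0.0]
ft_force: [-0.1, 0.9, -0.9]
opening: 0.204
grasp_force: 59.1
```

Run:
```python
from h import *
s=state();print(s['clock'],s['tcp_pos'],s['ft_force'])
w=cam('wrist','w3.png')['color']
c=cam('scene');sc=cv2.resize(c['color'][150:290,220:370],(400,373),interpolation=cv2.INTER_CUBIC)
o=np.zeros((420,800,3),np.uint8);o[:300,:400]=cv2.resize(w,(400,300));o[:373,400:]=sc
cv2.imwrite('pics/m3.png',o)
```

```text
5.8333 [ 0.70712715 -0.05401007  0.09658223] [-0.13455167  0.94607593 -0.93815447]
```

View pics/m3.png

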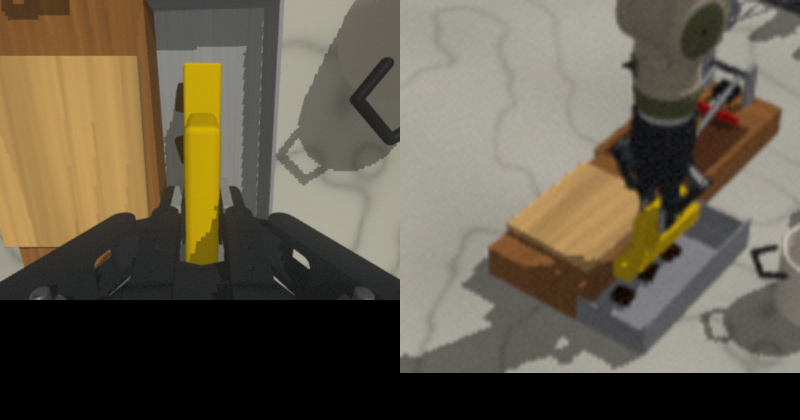

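All three chips lie in the trough (scene half at (622,295), (648,272), (672,252)) and the board is bare. Now I'll return the scraper.

Emit:
servo_tool --offset '[[0,0,2],[-1,0,4],[-4,-2,4],[-7,-4.5,4],[-9.3,-7,4],[-9.3,-10.5,4],[-9.3,-14,4],[-9.3,-17.5,4],[-9.3,-20,4],[-9.3,-21.7,4],[-9.3,-21.7,2],[-9.3,-21.7,0]]' --angular '[[0,0,0],[0,0,0],[0,0,0],[0,0,0],[0,0,0],[0,0,0],[0,0,0],[0,0,0],[0,0,0],[0,0,0],[0,0,0],[0,0,0]]'

```text
clock: 6.93
tcp_pos: [0.6139, -0.2728, 0.0977]
ee_rot: [0.711, 0.703, 0.001, 0.002]
ft_force: [-0.5, 0.1, -2.0]
opening: 0.202
grasp_force: 59.4
```

Emit:
servo_tool --offset '[[0,0,-2],[0,0,-4],[0,0,-5],[0,0,-5.5],[0,0,-5.7],[0,0,-5.7]]' --angular '[[0,0,0],[0,0,0],[0,0,0],[0,0,0],[0,0,0],[0,0,0]]'

```text
clock: 7.43
tcp_pos: [0.6134, -0.2707, 0.0398]
ee_rot: [0.71, 0.704, 0.0, 0.0]
ft_force: [-0.5, -0.7, -1.2]
opening: 0.197
grasp_force: 59.3
```

Emit:
servo_tool --offset '[[0,0,-0.1],[0,0,-0.15],[0,0,-0.15]]' --angular '[[0,0,0],[0,0,0],[0,0,0]]'

```text
clock: 7.68
tcp_pos: [0.6138, -0.2712, 0.0389]
ee_rot: [0.711, 0.704, 0.0, 0.001]
ft_force: [0.2, -0.3, -2.2]
opening: 0.203
grasp_force: 59.3
```

Emit:
servo_tool --offset '[[0,0,0],[0,0,0],[0,0,0],[0,0,0],[0,0,0],[0,0,0],[0,0,0.5],[0,0,2],[0,0,5],[0,0,9],[0,0,13],[0,0,13]]' --angular '[[0,0,0],[0,0,0],[0,0,0],[0,0,0],[0,0,0],[0,0,0],[0,0,0],[0,0,0],[0,0,0],[0,0,0],[0,0,0],[0,0,0]]' --jaw 1

```text
clock: 8.68
tcp_pos: [0.6169, -0.273, 0.1779]
ee_rot: [0.711, 0.704, 0.002, 0.007]
ft_force: [1.9, 0.1, 1.1]
opening: 1.0
grasp_force: 0.0
```

Run:
```python
from h import *
s=state();print(s['clock'],s['tcp_pos'],s['ee_rot'])
c=cam('wrist','w4.png')
hsv=cv2.cvtColor(c['color'],cv2.COLOR_BGR2HSV)
def box(m,z,a):
  for k in cv2.findContours(m,cv2.RETR_EXTERNAL,cv2.CHAIN_APPROX_NONE)[0]:
    if cv2.contourArea(k)>a:
      q=cv2.boxPoints(cv2.minAreaRect(k));print(q.round().tolist(),[onz(c,*p,z)[:2].round(4).tolist() for p in q])
box(cv2.inRange(hsv,(22,150,60),(34,255,255)),.024,300)
print('pale');box(cv2.inRange(hsv,(8,60,120),(22,190,255)),.055,500)
```

```text
8.6833 [ 0.6169053  -0.27295622  0.17792638] [0.71055647 0.7036034  0.00185128 0.00695263]
[[-61.0, 182.0], [0.0, 103.0], [161.0, 227.0], [99.0, 306.0]] [[0.3199, -0.2632], [0.3886, -0.1982], [0.5072, -0.3082], [0.4385, -0.3894]]
[[263.0, 93.0], [290.0, 93.0], [290.0, 258.0], [263.0, 258.0]] [[0.6037, -0.1924], [0.6258, -0.1926], [0.6254, -0.3405], [0.6, -0.3402]]
pale
```

View pics/w4.png

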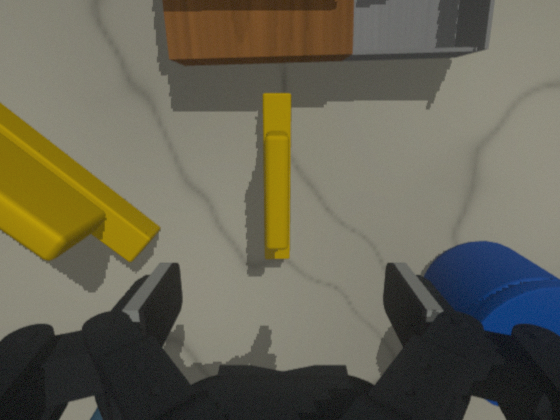

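The scraper stands upright at its original place (275,176).

Emit:
servo_tool --offset '[[0,2,0],[-0.5,5,0],[-1,8.5,0],[-1.1,11,-2],[-1.1,12.2,-5],[-1.1,12.2,-8],[-1.1,12.2,-10],[-1.1,12.2,-10.9],[-1.1,12.2,-10.9],[-1.1,12.2,-10.9]]' --angular '[[0,0,1],[0,0,2],[0,0,2],[0,0,2],[0,0,2],[0,0,2],[0,0,2],[0,0,2],[0,0,2],[0,0,2]]'

```text
clock: 9.57
tcp_pos: [0.6019, -0.1489, 0.0587]
ee_rot: [0.698, 0.716, -0.0, -0.0]
ft_force: [0.9, -0.9, 0.0]
opening: 1.0
grasp_force: 0.0
```

Run:
```python
from h import *
s=state();print(s['clock'],s['tcp_pos'],s['ee_rot'],s['ft_force'])
c=cam('wrist','w5.png')
```

```text
9.5667 [ 0.60192925 -0.14894838  0.05867937] [ 6.98332179e-01  7.15773697e-01 -1.52856675e-04 -3.99012757e-04] [ 0.93850824 -0.93908171  0.04662309]
```

View pics/w5.png

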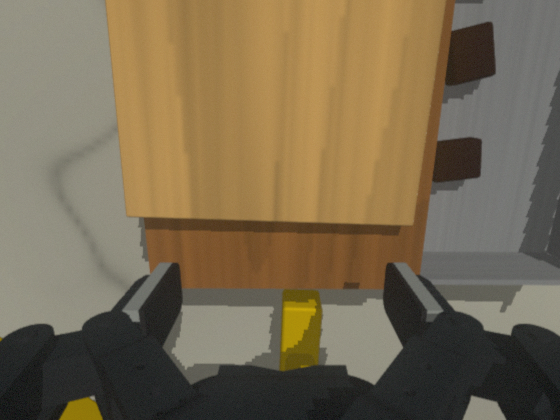

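The wrist view shows the board's rear edge running (127,217)-(413,223), nearly parallel to the deck end at row 290, and the fingers behind it at rows 262+.

Run:
```python
from h import *
c=cam('wrist')
print([onz(c,u,v,.055)[:2].round(4) for u,v in((127,217),(270,220),(413,223))],[onz(c,u,v,.045)[:2].round(4) for u,v in((150,290),(421,290),(447,30))])
# where do finger tip front corners lie at tip height .0717
print([onz(c,u,v,.0717)[:2].round(4) for u,v in((178,263),(387,263))])
```

```text
[array([ 0.5323, -0.1279]), array([ 0.5967, -0.1277]), array([ 0.6615, -0.1275])] [array([ 0.5354, -0.1705]), array([ 0.6745, -0.1671]), array([ 0.6685, -0.0462])]
[array([ 0.5592, -0.1419]), array([ 0.6461, -0.1397])]
```

Emit:
servo_tool --offset '[[0,0,-1],[0,0,-2],[0,0,-2.4],[0,0,-2.4],[0,1,-2.4],[0,1.5,-2.4],[0,2,-2.4],[-0.1,3,-2.4],[-0.1,4,-2.4],[-0.1,5,-2.4],[-0.1,5,-2.4]]' --angular '[[0,0,0],[0,0,0],[0,0,0],[0,0,0],[0,0,0],[0,0,0],[0,0,0],[0,0,0],[0,0,0],[0,0,0],[0,0,0]]'

```text
clock: 10.58
tcp_pos: [0.6009, -0.0962, 0.035]
ee_rot: [0.697, 0.717, 0.0, -0.0]
ft_force: [-1.2, 0.3, -0.2]
opening: 0.998
grasp_force: 0.0
```

Emit:
servo_tool --offset '[[0,0.6,0],[0,1.2,0],[0,1.8,0],[-0.1,2.4,0],[-0.1,3,0],[-0.1,3.6,0],[-0.1,4.2,0],[-0.1,4.6,0],[-0.1,5,0],[-0.1,5,0]]' --angular '[[0,0,0],[0,0,0],[0,0,0],[0,0,0],[0,0,0],[0,0,0],[0,0,0],[0,0,0],[0,0,0],[0,0,0]]'

```text
clock: 11.42
tcp_pos: [0.6003, -0.0487, 0.035]
ee_rot: [0.698, 0.716, -0.0, 0.001]
ft_force: [-0.2, -1.9, 0.7]
opening: 1.0
grasp_force: 1.4
```

Run:
```python
from h import *
s=state();print(s['clock'],s['tcp_pos'],s['ft_force'])
w=cam('wrist')['color']
a=cam('scene','sc6.png');b=cam('side','si6.png')
o=np.zeros((600,800,3),np.uint8);o[:300,:400]=cv2.resize(w,(400,300));o[:300,400:]=cv2.resize(a['color'][150:270,230:390],(400,300),interpolation=cv2.INTER_CUBIC)
o[300:,:400]=cv2.resize(b['color'][220:340,190:350],(400,300),interpolation=cv2.INTER_CUBIC)
cv2.imwrite('pics/m6.png',o)
```

```text
11.4167 [ 0.60033831 -0.048745    0.03498255] [-0.19265784 -1.88574624  0.71936687]
```

View pics/m6.png

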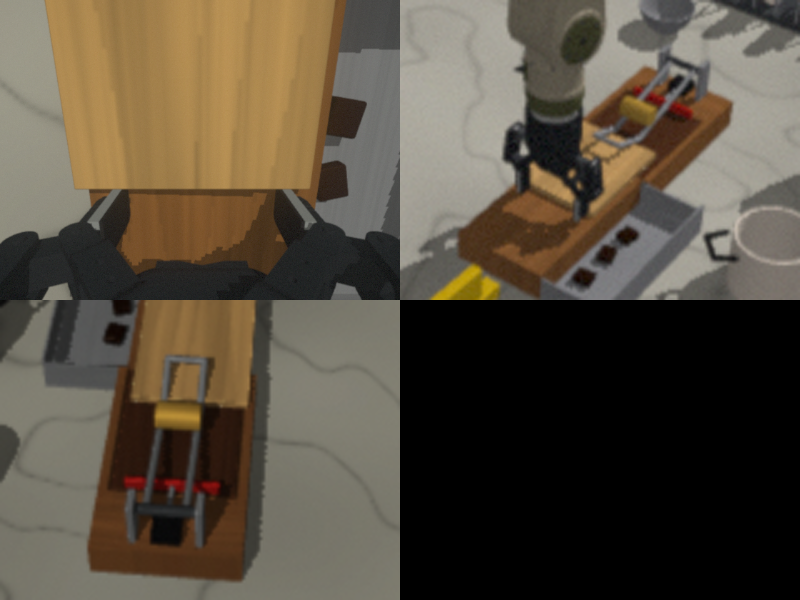

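The board is square, its front edge beneath the lip (side crop row ~404), with the red stop at rows 477-493 still some 6-8 cm ahead.

Run:
```python
from h import *
b=cam('side')
hsv=cv2.cvtColor(b['color'],cv2.COLOR_BGR2HSV)
r=cv2.inRange(hsv,(0,170,70),(6,255,255))[280:305,230:290]
ys,xs=np.nonzero(r);print('red rows',ys.min()+280,ys.max()+280,xs.min()+230,xs.max()+230)
for u in(244,260,274):
  col=np.nonzero(r[:,u-230])[0]+280
  print(u,col.min() if len(col) else 0,col.max() if len(col) else 0, [onz(b,u,v,.057)[1].round(4) for v in(col.min()-.5,col.max()+.5)] if len(col) else '')
g=b['color'].astype(int)
for u in(250,284):
  col=hsv[250:275,u,2].astype(int);d=np.diff(col);v=250+d.argmin()+.5;print(u,v,onz(b,u,v+.5,.055))
```

```text
red rows 290 297 239 277
244 291 295 [np.float64(0.2289), np.float64(0.2441)]
260 292 295 [np.float64(0.2279), np.float64(0.2401)]
274 293 297 [np.float64(0.2275), np.float64(0.2427)]
250 260.5 [0.6336088  0.13042455 0.055     ]
284 262.5 [0.54050653 0.12815344 0.055     ]
```

Emit:
servo_tool --offset '[[0,0.6,0],[0,1.2,0],[0,1.8,0],[-0.1,2.4,0],[-0.1,3,0],[-0.1,3.6,0],[-0.1,4.2,0],[-0.1,4.6,0],[-0.1,5,0],[-0.1,5,0]]' --angular '[[0,0,0],[0,0,0],[0,0,0],[0,0,0],[0,0,0],[0,0,0],[0,0,0],[0,0,0],[0,0,0],[0,0,0]]'

```text
clock: 12.45
tcp_pos: [0.5991, 0.0019, 0.0349]
ee_rot: [0.698, 0.716, 0.0, -0.0]
ft_force: [0.5, -1.8, 1.2]
opening: 0.994
grasp_force: 1.0
```

Emit:
servo_tool --offset '[[0,0.4,0],[0,0.8,0],[0,1.2,0],[0,1.6,0],[0,2,0],[0,2.3,0],[0,2.5,0],[0,2.5,0]]' --angular '[[0,0,0],[0,0,0],[0,0,0],[0,0,0],[0,0,0],[0,0,0],[0,0,0],[0,0,0]]'

```text
clock: 13.12
tcp_pos: [0.5992, 0.0264, 0.0349]
ee_rot: [0.698, 0.716, 0.0, 0.0]
ft_force: [-0.0, -3.3, 1.1]
opening: 0.999
grasp_force: 1.4
```

```bash
cat > m.py <<'E'
from h import *
s=state();print(s['clock'],s['tcp_pos'],s['ft_force'])
b=cam('side')
hsv=cv2.cvtColor(b['color'],cv2.COLOR_BGR2HSV)
r=cv2.inRange(hsv,(0,170,70),(6,255,255))[280:310,230:290]
ys,xs=np.nonzero(r);print('red centroid',ys.mean()+280,'n',len(ys),[np.nonzero(r[:,u-230])[0].mean()+280 for u in(243,260,274)])
for u in(245,252,278,284):
  col=hsv[262:292,u,2].astype(int);d=np.diff(col);v=262+d.argmin()+.5;print(u,v,d.min(),onz(b,u,v+.5,.053).round(4))
E
python3 m.py
```

```text
13.1167 [0.59915692 0.02638849 0.03490466] [-0.02694031 -3.31665191  1.06106519]
red centroid 293.48571428571427 n 105 [np.float64(292.5), np.float64(293.5), np.float64(295.0)]
245 282.5 -35 [0.6371 0.2025 0.053 ]
252 269.5 -22 [0.6244 0.1586 0.053 ]
278 285.5 -41 [0.5495 0.2035 0.053 ]
284 285.5 -52 [0.5339 0.202  0.053 ]
```

Emit:
servo_tool --offset '[[0,0.3,0],[0,0.6,0],[0,0.9,0],[0,1.2,0],[0,1.2,0]]' --angular '[[0,0,0],[0,0,0],[0,0,0],[0,0,0],[0,0,0]]'

```text
clock: 13.58
tcp_pos: [0.5992, 0.0384, 0.0349]
ee_rot: [0.698, 0.716, 0.0, 0.0]
ft_force: [0.1, -2.4, 1.6]
opening: 0.997
grasp_force: 1.4
```

Emit:
servo_tool --offset '[[0,0.2,0],[0,0.4,0],[0,0.4,0]]' --angular '[[0,0,0],[0,0,0],[0,0,0]]'

```text
clock: 13.83
tcp_pos: [0.5992, 0.0422, 0.0349]
ee_rot: [0.698, 0.716, 0.0, 0.0]
ft_force: [1.0, -3.6, 2.0]
opening: 0.996
grasp_force: 1.7
```

```bash
python3 m.py
```

```text
13.8333 [0.59917846 0.0422251  0.03488291] [ 0.96787534 -3.59717022  2.01523605]
red centroid 293.5238095238095 n 105 [np.float64(292.5), np.float64(293.5), np.float64(295.0)]
245 287.5 -39 [0.6348 0.2182 0.053 ]
252 288.5 -31 [0.6162 0.2195 0.053 ]
278 290.5 -47 [0.548  0.2191 0.053 ]
284 290.5 -60 [0.5325 0.2176 0.053 ]
```

Emit:
servo_tool --offset '[[0,0.2,0],[0,0.4,0],[0,0.4,0]]' --angular '[[0,0,0],[0,0,0],[0,0,0]]'

```text
clock: 14.13
tcp_pos: [0.5992, 0.0462, 0.0349]
ee_rot: [0.698, 0.716, 0.0, 0.0]
ft_force: [-0.1, -4.0, 2.0]
opening: 0.996
grasp_force: 1.8
```

Emit:
servo_tool --offset '[[0,0.2,0],[0,0.3,0],[0,0.3,0]]' --angular '[[0,0,0],[0,0,0],[0,0,0]]'

```text
clock: 14.38
tcp_pos: [0.5992, 0.049, 0.0349]
ee_rot: [0.698, 0.716, -0.0, 0.0]
ft_force: [0.7, -3.9, 1.8]
opening: 0.999
grasp_force: 2.1
```

```bash
python3 m.py
```

```text
14.3833 [0.59916227 0.04904846 0.03485755] [ 0.73654086 -3.9272896   1.84130565]
red centroid 293.49532710280374 n 107 [np.float64(292.5), np.float64(293.5), np.float64(295.0)]
245 288.5 -32 [0.6343 0.2213 0.053 ]
252 289.5 -22 [0.6157 0.2226 0.053 ]
278 290.5 -26 [0.548  0.2191 0.053 ]
284 289.5 -8 [0.5327 0.2145 0.053 ]
```

Emit:
servo_tool --offset '[[0,0.2,0],[0,0.2,0]]' --angular '[[0,0,0],[0,0,0]]'

```text
clock: 14.6
tcp_pos: [0.5992, 0.0512, 0.0349]
ee_rot: [0.698, 0.716, 0.0, -0.0]
ft_force: [0.8, -3.7, 2.9]
opening: 0.998
grasp_force: 1.9
```

Emit:
servo_tool --offset '[[0,0.2,0],[0,0.2,0]]' --angular '[[0,0,0],[0,0,0]]'

```text
clock: 14.77
tcp_pos: [0.5991, 0.0533, 0.0348]
ee_rot: [0.698, 0.716, 0.0, -0.0]
ft_force: [1.1, -4.0, 2.6]
opening: 1.0
grasp_force: 1.9
```

```bash
python3 m.py
```

```text
14.7667 [0.59910257 0.05331422 0.03483207] [ 1.10191904 -4.02081438  2.56363402]
red centroid 293.5192307692308 n 104 [np.float64(292.5), np.float64(293.5), np.float64(295.0)]
245 289.5 -23 [0.6339 0.2244 0.053 ]
252 290.5 -26 [0.6153 0.2257 0.053 ]
278 290.5 -7 [0.548  0.2191 0.053 ]
284 266.5 -2 [0.5394 0.1402 0.053 ]
```

Emit:
servo_tool --offset '[[0,0.2,0],[0,0.2,0]]' --angular '[[0,0,0],[0,0,0]]'

```text
clock: 14.98
tcp_pos: [0.5991, 0.0553, 0.0348]
ee_rot: [0.698, 0.716, 0.0, -0.0]
ft_force: [-0.2, -3.5, 2.7]
opening: 1.001
grasp_force: 1.9
```

Emit:
servo_tool --offset '[[0,0.2,0],[0,0.2,0]]' --angular '[[0,0,0],[0,0,0]]'

```text
clock: 15.15
tcp_pos: [0.5991, 0.0573, 0.0348]
ee_rot: [0.698, 0.716, 0.0, -0.0]
ft_force: [0.7, -3.4, 1.9]
opening: 0.999
grasp_force: 1.9
```

```bash
python3 m.py
```

```text
15.15 [0.59906341 0.05733945 0.03479715] [ 0.67889386 -3.38954456  1.94645974]
red centroid 293.5480769230769 n 104 [np.float64(292.5), np.float64(293.5), np.float64(295.0)]
245 289.5 -29 [0.6339 0.2244 0.053 ]
252 269.5 -20 [0.6244 0.1586 0.053 ]
278 290.5 -2 [0.548  0.2191 0.053 ]
284 267.5 -1 [0.5391 0.1435 0.053 ]
```

Emit:
servo_tool --offset '[[0,0.2,0],[0,0.2,0]]' --angular '[[0,0,0],[0,0,0]]'

```text
clock: 15.37
tcp_pos: [0.599, 0.0589, 0.0348]
ee_rot: [0.698, 0.716, -0.0, 0.0]
ft_force: [0.1, -4.5, 2.5]
opening: 0.998
grasp_force: 2.6
```

Emit:
servo_tool --offset '[[0,0.2,0],[0,0.2,0]]' --angular '[[0,0,0],[0,0,0]]'

```text
clock: 15.53
tcp_pos: [0.5989, 0.0596, 0.0348]
ee_rot: [0.699, 0.716, -0.001, 0.001]
ft_force: [-0.5, -9.3, 3.7]
opening: 1.001
grasp_force: 4.6
```

```bash
python3 m.py|head -2
```

```text
15.5333 [0.59888308 0.05963732 0.03484286] [-0.47750662 -9.3371922   3.65811023]
red centroid 293.6355140186916 n 107 [np.float64(292.5), np.float64(293.5), np.float64(295.0)]
```

Emit:
servo_tool --offset '[[0,0.2,0],[0,0.3,0],[0,0.3,0]]' --angular '[[0,0,0],[0,0,0],[0,0,0]]'

```text
clock: 15.83
tcp_pos: [0.5987, 0.0627, 0.0346]
ee_rot: [0.699, 0.715, -0.001, 0.001]
ft_force: [-0.7, -7.7, 2.5]
opening: 0.999
grasp_force: 4.4
```

```bash
python3 m.py|head -2
```

```text
15.8333 [0.59865975 0.06266248 0.03458148] [-0.71069429 -7.7118474   2.51793964]
red centroid 294.5104166666667 n 96 [np.float64(293.0), np.float64(295.0), np.float64(296.0)]
```

Emit:
servo_tool --offset '[[0,0.15,0],[0,0.2,0],[0,0.2,0]]' --angular '[[0,0,0],[0,0,0],[0,0,0]]'

```text
clock: 16.13
tcp_pos: [0.5986, 0.0645, 0.0345]
ee_rot: [0.699, 0.715, -0.002, 0.001]
ft_force: [-0.2, -8.7, 1.8]
opening: 1.001
grasp_force: 4.6
```

Emit:
servo_tool --offset '[[0,-0.5,0],[0,-1.5,0],[0.1,-3,0],[0.1,-5,0.5],[0.1,-7,2],[0.1,-9,5],[0.2,-11,8],[0.2,-13,12],[0.2,-14,15],[0.2,-15,17],[0.2,-15,17],[0.2,-15,17]]' --angular '[[0,0,0],[0,0,0],[0,0,0],[0,0,0],[0,0,0],[0,0,0],[0,0,0],[0,0,0],[0,0,0],[0,0,0],[0,0,0],[0,0,0]]'

```text
clock: 17.13
tcp_pos: [0.6018, -0.0844, 0.2059]
ee_rot: [0.699, 0.716, 0.001, 0.001]
ft_force: [0.8, 0.3, -0.3]
opening: 1.003
grasp_force: 0.0
```

```bash
python3 m.py|head -2
python3 - <<'E'
from h import *
w=cam('wrist')['color'];a=cam('scene');b=cam('side')
o=np.zeros((600,800,3),np.uint8);o[:300,:400]=cv2.resize(w,(400,300));o[:300,400:]=cv2.resize(a['color'][150:300,220:420],(400,300),interpolation=cv2.INTER_CUBIC)
o[300:,:400]=cv2.resize(b['color'][220:340,190:350],(400,300),interpolation=cv2.INTER_CUBIC)
o[300:,400:]=cv2.resize(b['color'][100:250,190:390],(400,300),interpolation=cv2.INTER_CUBIC)
cv2.imwrite('pics/m7.png',o)
E
```

```text
17.1333 [ 0.6017767  -0.08437296  0.20588195] [ 0.75696872  0.25703594 -0.28321912]
red centroid 295.2168674698795 n 83 [np.float64(293.5), np.float64(295.5), np.float64(296.5)]
```

View pics/m7.png

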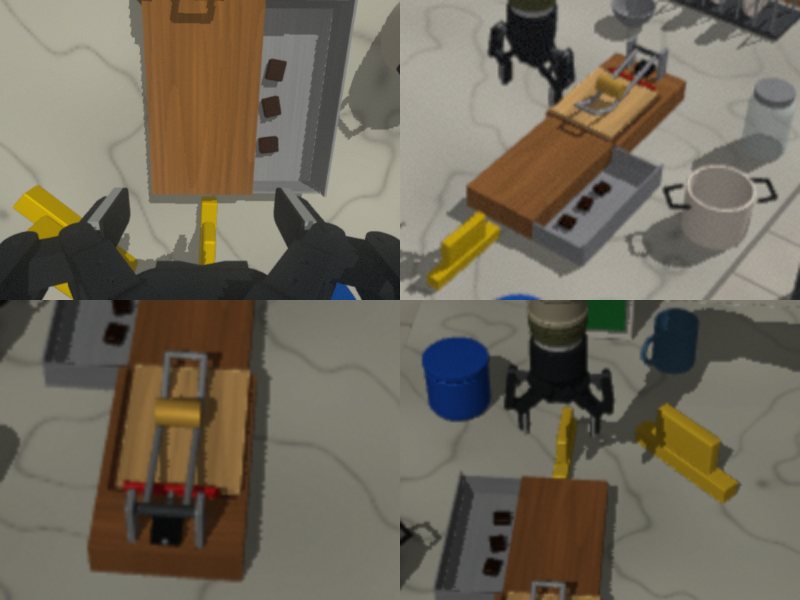

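The board sits square under the arm against the stop, which moved about 5 mm. The chips are in the trough, the scraper is upright in its place, and the gripper is clear of everything.

```bash
python3 -c "from h import *;print(sign_off())"
```

```text
the job is handed in; nothing more can be done
None
```

The job is handed in, though sign-off returned no verdict: the three chips are in the trough, the scraper is back upright in its place, and the board sits square under the arm with the stop nudged back about 5 mm.

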